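Gauge a loaded return spring

ROBOT

A 7-joint arm with a two-finger parallel gripper is mounted at the origin on the work surface. World frame = base frame: x ahead of the robot, y to its left, z up, the work surface at z = 0. Lengths are in m, angles in rad, forces in N, time in s.
With the tool pointing down it reaches from about 0.35 to 0.9 m from the base axis. Payload 8.1 kg.
Tool frame: the origin (TCP) lies between the finger pads; the fingertips stand 8 mm ahead of it and the grasp point (between the pads) lies 11 mm behind it (robot.tips_ahead is the distance from the TCP to the fingertips, in m); z points along the fingers, x is the direction in which the jaws open and shut, and the axes are right-handed (so a half turn about z gives the same grasp; the last joint's range is limited). The gripper opens to 85 mm and grips with 20 to 120 N. Pads are 22 mm wide; open, the fingers measure 114 mm over their backs; the gripper's body (76 mm by 85 mm) begins 54 mm behind the grasp point. The pads swing forward as they close: fully open they stand 13 mm farther back than shut.
Start: joints at [1.238, 0.434, 0.025, 1.573, -0.012, 1.134, -0.075], TCP at [0.142, -0.609, 0.239] pointing down, gripper open.
Joint ranges: [-2.62, 2.62], [-0.44, 2.09], [-1.27, 1.32], [0.08, 2.57], [-1.32, 4.46], [0.12, 2], [-2.74, 2.74]. Speed limits (rad/s): [2.22, 2.22, 3.01, 3.01, 3.14, 3.14, 3.14].

INTERFACE

Orientations are given as a rotation vector (axis times angle).
In Python, from bench import robot gives the robot as it stands. The module is installed in compiled form; this text tells all that it offers. Calls block until the motion is done:
- robot.reach(position, orientation): joint-space move of the TCP to a pose.
- robot.servo_line(position, orientation=None, speed=0.15, guard=None): straight line of the TCP; orientation=None keeps the orientation; speed is the mean speed in m/s. With guard (N) it stops when the force on the tool has changed by that much, and returns True; else False.
- robot.set_joints(angles): joint-space move.
- robot.open() and robot.grab(): open the fingers fully, or close them until they stop; the grip force is fixed at half the most.
- robot.sleep(seconds).
- robot.solve_ik(position, orientation): joint angles nearest the present ones, or None.
- robot.read_camera(name): name is "scene" or "top"; returns a dict with "img" (480x640x3 uint8, red, green, blue), "fovy" (degrees; the focal length in pixels is half the picture's height over the tangent of half this angle, whatever the lens; pixels are square), "cx", "cy" (the principal point, pixels), "rvec" (rotation vector, rad) and "tvec" (3), from world to camera coordinates, as OpenCV has them. Camera axes: x right, y down, z forward; pixel columns grow to the right and rows downward; lengths in m; the calibration is good to about 2 mm. A picture is of the moment at which its call begins. There is no depth.
A pose or a line that the arm cannot do raises robot.MotionError and nothing moves.
- robot.job_done(): hands the job in, once; it reports no verdict.
Readings, each from a call of its own:
- robot.read_clock(): time.
- robot.read_joint_pos(): joint angles.
- robot.read_joint_velocities(): joint speeds.
- robot.read_effort(): joint torques, N m.
- robot.read_ee_pos(): TCP position.
- robot.read_ee_rot(): TCP orientation.
- robot.read_force(): force on the tool from outside, world axes, zero at the start.
- robot.read_moment(): the same for the moment, N m.
- robot.read_grip_width(): opening from 0.0 (shut) to 1.0 (fully open).
Only numpy, scipy, OpenCV 4.12 (cv2) and the standard library are available. Lean on these libraries where they do the work, as an engineer would, in place of code of your own. Each camera call takes 0.05 s, during which the arm holds its last target.

TASK

Check the return spring in the blue spring tester: stand the aluminium test weight upright in the middle of the tester's yellow sprung plate, let go and let it settle. Then slide the red gauge knob up or down until its needle points at the middle of the yellow rim of the loaded plate, and let go, leaving the weight standing there. Set the weight down gently so that the spring is never squashed solid, and do not disturb the other things on the cart.

Things in the scene. Friction and masses are not known exactly. Their poses are not given: they have to be found in the camera images.
- tester: Spring tester, fixed to the cart: blue base 150 (x) by 260 (y) by 20 mm high. Origin at the centre of the underside. In its frame the vertical axis of the sprung plate is at x 0, y -65 mm and the vertical axis of the gauge is at x 0, y +70 mm; an upright white scale 4 mm thick (y -17 to +29 mm, up to 170 mm above the cart) stands at x -66 mm. z is up.
- plate_mid (a point): Centre of the yellow plate, on its axis at half its thickness. The plate is a horizontal disc of 100 mm diameter, 10 mm thick (top face 5 mm above this point), on top of a coil spring; its rim is the yellow edge. Unloaded this point is 130 mm above the cart. The plate only slides vertically and sinks some 20 to 55 mm under the weight, differing each time.
- plate (a joint): How far the yellow plate has been pushed down, m: 0 free, 0.065 spring solid (over 0.062 counts as squashed solid). Stiffness about 100 N/m, damped; it settles within a second.
- needle_tip (a point): Tip of the red gauge needle, at its half thickness (needle 4 to 5 mm thick). The needle runs horizontally from the gauge knob straight towards the plate's axis; its tip is 75 mm from the gauge axis and 10 mm outside the plate's rim.
- gauge_top (a point): Centre of the flat top of the red gauge knob, on the gauge axis, 12 mm above the needle tip's height. The knob is a vertical cylinder of 38 mm diameter and 24 mm height on a 16 mm vertical spindle that slides in a fixed sleeve (30 mm diameter, top 58 mm above the cart); it is the highest part of the gauge. Push it down from above or pinch and move it; it does not turn.
- gauge (a joint): How far the gauge knob and needle have been slid down, m: 0 at the top (needle 155 mm above the cart), 0.085 at the bottom (70 mm). About 3 N of friction; it stays where it is left. It starts within 22 mm of the top.
- weight: Loose turned aluminium test weight, about 0.3 to 0.6 kg: a cylinder of 60 mm diameter and 50 mm height with a black band, and on it a coaxial grip post of 32 mm diameter and 45 mm height (overall 95 mm). Origin at the centre of its underside, z up along its axis.
- spring_box: Bystander: loose red open plastic box of springs, 85 by 125 by 45 mm high. Origin at the centre of its underside.
- key_a: Bystander: loose marbled treble key, 125 mm long along its y, 20 mm wide, 12 mm high. Origin on its underside near the middle.
- key_b: Bystander: a second loose marbled treble key like the first. Origin on its underside near the middle.
- bracket: Bystander: loose nickel shoulder rest bracket, an arch 150 mm long along its y, 55 mm high. Origin at the centre of its underside.
- bass_lever: Bystander: loose cast brass bass lever arm, 125 mm long along its y, up to 18 mm high. Origin on its underside near the middle.
- bin_lip (a point): Bystander: middle of the near lip of the green metal parts bin, 110 by 200 by 75 mm, which tilts on a pivot stand (pivot 110 mm above the cart).
Things that resemble listed ones, but are neither listed nor needed, are in the scene too. What is shaped like the weight but green or turquoise is not meant.

How it is judged:
By the outcome, as a careful person would: the job done as asked, in the order asked, and still so for the second after the job is handed in, with the robot touching nothing.
It also fails if it takes over 50 s, if anything falls off the work surface, if the arm or the gripper's body presses on something with over 40 N, if the wrist force passes 120 N, or if a joint passes its speed limit or range.

## Working session

There is one attempt and no reset: what is moved stays moved. The work goes in short steps, each a Python script; the robot and the scene stay as the last script left them, time stands still between calls to the robot, and variables do not carry over. Pictures are saved under pics/ and viewed, and the job is handed in when it is done.

```bash
mkdir -p pics
cat > h.py <<'E'
import numpy as np, cv2
from bench import robot
def cam(n):
    c=robot.read_camera(n); im=c["img"]; h=im.shape[0]
    f=h/2/np.tan(np.radians(c["fovy"])/2)
    c["K"]=np.array([[f,0,c["cx"]],[0,f,c["cy"]],[0,0,1.]])
    c["R"]=cv2.Rodrigues(np.array(c["rvec"],float))[0]; c["t"]=np.array(c["tvec"],float).ravel()
    return c
def ray(c,u,v):
    d=c["R"].T@np.linalg.inv(c["K"])@np.array([u,v,1.]); return -c["R"].T@c["t"], d/np.linalg.norm(d)
def onz(c,u,v,z):
    o,d=ray(c,u,v); return o+d*(z-o[2])/d[2]
def proj(c,p):
    q=c["K"]@(c["R"]@np.array(p,float)+c["t"]); return q[:2]/q[2]
def tri(c1,p1,c2,p2):
    P=[c["K"]@np.c_[c["R"],c["t"]] for c in (c1,c2)]
    X=cv2.triangulatePoints(P[0],P[1],np.array(p1,float).reshape(2,1),np.array(p2,float).reshape(2,1)); return (X[:3]/X[3]).ravel()
def save(im,name): cv2.imwrite("pics/"+name,im[:,:,::-1])
E
python3 - <<'E'
from h import *
for n in("scene","top"):
    c=cam(n); save(c["img"],n+"0.png"); print(n,c["fovy"],c["cx"],c["cy"],-c["R"].T@c["t"],c["R"].round(2).tolist())
print(robot.read_clock(),robot.read_ee_rot(),robot.read_ee_pos())
E
```

```text
scene 50.05775340244591 322.8818604367336 250.37277847380832 [ 0.97066286 -0.65821129  0.90850797] [[0.85, 0.52, 0.01], [0.37, -0.6, -0.71], [-0.37, 0.61, -0.7]]
top 47.18965415482902 319.8968006872895 242.31004389027524 [0.4611884  0.02234832 1.26752977] [[-0.0, -1.0, -0.01], [-1.0, 0.0, -0.08], [0.08, 0.01, -1.0]]
0.1 [-2.46077234e+00  1.95172965e+00  1.89498356e-03] [ 0.14220745 -0.60815031  0.23860097]
```

View pics/scene0.png

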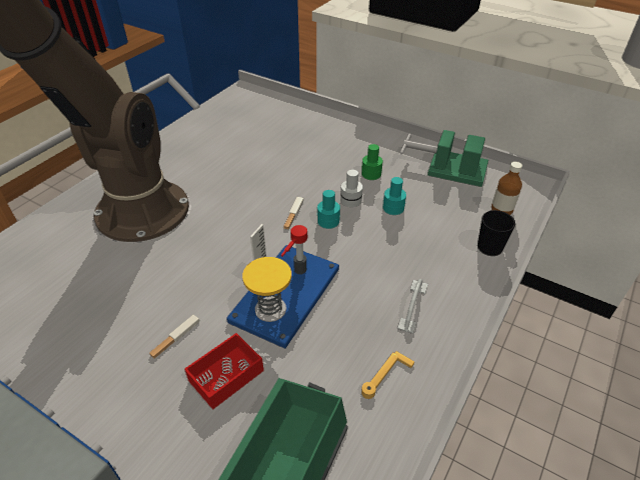

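View pics/top0.png

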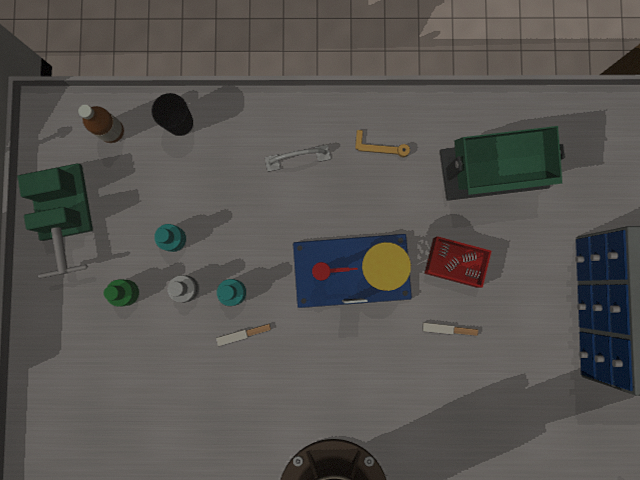

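Weight-like objects in the top view: turquoise (231,292), silver with a dark band (181,289), turquoise (170,237) and green (120,292). Only the silver one is aluminium-coloured. I'll check it in an enlarged crop.

Run:
```python
from h import *
t=cam("top");s=cam("scene")
a=cv2.resize(t["img"][265:315,145:215],None,fx=5.5,fy=5.5,interpolation=cv2.INTER_CUBIC)
b=cv2.resize(s["img"][160:210,320:390],None,fx=5.5,fy=5.5,interpolation=cv2.INTER_CUBIC)
x=np.hstack([a,b])
a=cv2.resize(t["img"][225:315,285:425],None,fx=2.75,fy=2.75,interpolation=cv2.INTER_CUBIC)
b=cv2.resize(s["img"][220:350,220:345],(385,247),interpolation=cv2.INTER_CUBIC)
save(np.vstack([x,np.hstack([a[:247],b])]),"crop0.png")
```

```text
(no output)
```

View pics/crop0.png

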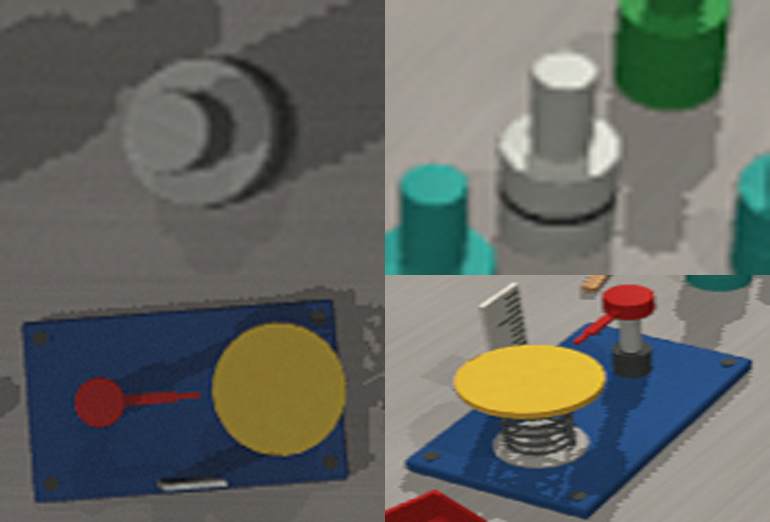

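The silver piece with the black band is the weight, standing upright. Its post top is at about (175,289) in the top view and (353,173) in the scene view. Next I'll measure it, the plate and the gauge.

Run:
```python
from h import *
t=cam("top");s=cam("scene")
W=tri(t,(175,289.2),s,(352.7,172.9)); print("post tri",W,"onz",onz(t,175,289.2,.095),onz(s,352.7,172.9,.095))
def big(m):
    n,l,st,ce=cv2.connectedComponentsWithStats(m.astype(np.uint8)); i=1+np.argmax(st[1:,4]); return l==i
def comp(c,lo,hi,roi):
    h=cv2.cvtColor(c["img"],cv2.COLOR_RGB2HSV); m=cv2.inRange(h,lo,hi)>0
    z=np.zeros_like(m); x0,x1,y0,y1=roi; z[y0:y1,x0:x1]=m[y0:y1,x0:x1]; return big(z)
def ell(m):
    k=max(cv2.findContours(m.astype(np.uint8),0,1)[0],key=cv2.contourArea); return cv2.fitEllipse(cv2.convexHull(k))
pt=ell(comp(t,(20,120,80),(35,255,255),(350,420,230,300))); print("plate top",pt)
P=onz(t,*pt[0],.135); print(P)
print("plate in scene expected",proj(s,P))
g=comp(t,(0,130,60),(8,255,255),(300,365,250,290)); 
import numpy as np
k=cv2.morphologyEx(g.astype(np.uint8),cv2.MORPH_OPEN,cv2.getStructuringElement(cv2.MORPH_ELLIPSE,(9,9)))
gt=ell(k); print("knob",gt); xs=np.where(g); i=xs[1].max(); print("needle tip px",i,xs[0][xs[1]==i])
for z in(.145,.155,.167): print(z,onz(t,*gt[0],z))
b=comp(t,(100,120,40),(125,255,255),(285,425,225,315)); r=cv2.minAreaRect(np.argwhere(b)[:,::-1].astype(np.float32)); print(r)
print([onz(t,*q,.02).round(4).tolist() for q in cv2.boxPoints(r)])
gs=comp(s,(0,130,60),(8,255,255),(275,315,220,265)); ys=np.where(gs); print("scene knob bbox",ys[1].min(),ys[1].max(),ys[0].min(),ys[0].max())
# turquoise neighbours
for uv,su in (((224,291),0),): print(onz(t,*uv,.095))
```

```text
post tri [0.45833806 0.33876687 0.08952755] onz [0.45894272 0.33769796 0.095     ] [0.46116035 0.33153604 0.095     ]
plate top ((386.1138000488281, 266.104248046875), (47.93901062011719, 48.30668640136719), 120.50274658203125)
[ 0.50626754 -0.10747914  0.135     ]
plate in scene expected [268.03177188 272.92540193]
knob ((321.1309509277344, 272.5024719238281), (12.670648574829102, 16.397180557250977), 82.25761413574219)
needle tip px 356 [268]
0.145 [0.49289074 0.02632001 0.145     ]
0.155 [0.49260832 0.02628463 0.155     ]
0.167 [0.49226942 0.02624217 0.167     ]
((351.7660217285156, 270.2519836425781), (65.11626434326172, 113.44541931152344), 85.6567611694336)
[[0.5657, 0.0914, 0.02], [0.5851, -0.1664, 0.02], [0.4379, -0.1756, 0.02], [0.4187, 0.0797, 0.02]]
scene knob bbox 282 306 225 255
[0.45509202 0.23319306 0.095     ]
```

```bash
cat >> h.py <<'E'
def down(phi): return np.pi*np.array([np.cos(phi/2),np.sin(phi/2),0])
E
python3 - <<'E'
from h import *
t=cam("top");s=cam("scene")
# refine post: project candidate circles' extents
W=np.array([.4589,.3377,0])
for c,n in((t,"top"),(s,"scene")):
    im=cv2.resize(c["img"],None,fx=8,fy=8,interpolation=cv2.INTER_CUBIC)
    for z,r in((.095,.016),(.05,.03),(0,.03)):
        pts=np.array([proj(c,W+[r*np.cos(a),r*np.sin(a),z]) for a in np.linspace(0,6.28,60)])
        cv2.polylines(im,[np.int32((pts+.5)*8)],True,(255,0,0),1)
    u,v=(proj(c,W+[0,0,.05])*8).astype(int); save(im[v-200:v+200,u-200:u+200],n+"_w.png")
a=np.hstack([cv2.imread("pics/top_w.png"),cv2.imread("pics/scene_w.png")]);cv2.imwrite("pics/w2.png",a)
print(robot.solve_ik([.459,.337,.25],down(0)),robot.solve_ik([.506,-.107,.25],down(0)))
E
```

```text
[-0.0865958   0.49639454 -0.93224041  1.64301923  0.41991501  1.21687566
 -1.10979964] [ 0.59738067  0.32064887 -0.62907493  1.7785561   0.20861047  1.10948533
 -0.10096532]
```

View pics/w2.png

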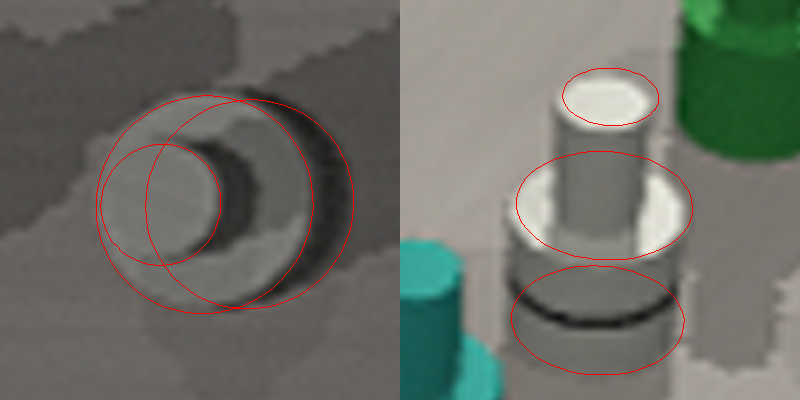

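The silver weight matches the projected outlines to within about 1 px in the top view and 6/8 px in the scene view. I'll use (0.458, 0.3368) and go for the grasp.

Run:
```python
from h import *
p=robot.read_ee_pos()
robot.servo_line([p[0],p[1],.33],speed=.25)
robot.reach([.458,.3368,.25],down(0.3))
print(robot.read_clock(),robot.read_ee_pos(),robot.read_joint_pos())
f0=robot.read_force();print(f0)
print(robot.servo_line([.458,.3368,.069],down(0.3),speed=.12,guard=10))
print(robot.read_clock(),robot.read_ee_pos(),robot.read_force())
t=cam("top");s=cam("scene");save(np.hstack([t["img"][190:390,80:330],s["img"][60:260,230:480]]),"g1.png")
```

```text
4.4 [0.45859543 0.33613846 0.24991429] [-0.02536569  0.5396377  -1.04673646  1.64073764  0.48839542  1.24909982
 -0.87125693]
[-0.25567115 -0.11044066 -0.17315309]
False
6.0583 [0.4583161  0.33715201 0.06967156] [-0.1718008  -0.13127021  0.36143654]
```

View pics/g1.png

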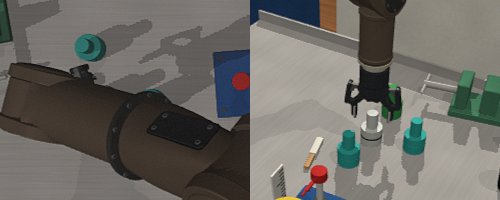

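The scene crop shows the open fingers straddling the silver post. Now I'll grab and lift.

Run:
```python
from h import *
robot.grab()
print(robot.read_clock(),robot.read_grip_width(),robot.read_ee_pos(),robot.read_force())
robot.servo_line([.458,.3368,.28],speed=.15)
robot.sleep(.3)
print(robot.read_clock(),robot.read_grip_width(),robot.read_ee_pos(),[robot.read_force().round(2).tolist() for _ in range(3)])
s=cam("scene");save(cv2.resize(s["img"][40:240,250:450],None,fx=3,fy=3),"g2.png")
```

```text
6.7 0.3618901334806415 [0.45815544 0.33686476 0.06913285] [0.36030074 0.41831554 2.24229761]
8.5583 0.357498894266395 [0.45791778 0.33674734 0.27970796] [[-0.39, 0.28, -3.36], [-0.39, 0.28, -3.36], [-0.39, 0.28, -3.36]]
```

View pics/g2.png

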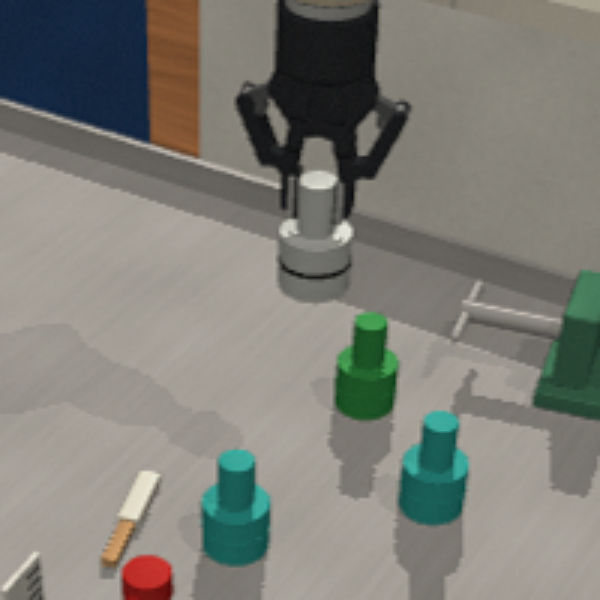

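Run:
```python
from h import *
robot.servo_line([.5063,-.1075,.28],down(0.075),speed=.2)
robot.servo_line([.5063,-.1075,.222],speed=.15)
robot.sleep(.3)
print(robot.read_clock(),robot.read_grip_width(),robot.read_ee_pos(),robot.read_force(),robot.read_joint_pos())
s=cam("scene");t=cam("top")
save(np.hstack([cv2.resize(s["img"][180:330,200:330],None,fx=3,fy=3),cv2.resize(t["img"][200:350,300:430],None,fx=3,fy=3)]),"p1.png")
```

```text
11.825 0.3581216956858088 [ 0.50668807 -0.1075011   0.22271261] [-0.10430296  0.22559931 -2.98157444] [ 0.84923167  0.4632265  -1.01715063  1.79801343  0.43540404  1.12485667
 -0.23966087]
```

View pics/p1.png

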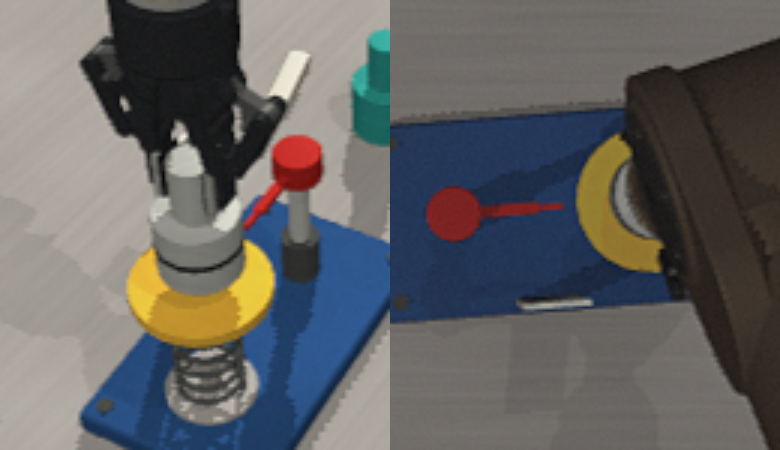

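The weight is coaxial with the plate and just above it. I'll lower it in steps and watch the load transfer through the force reading.

Run:
```python
from h import *
z=.206; robot.servo_line([.5063,-.1075,z],speed=.06)
for i in range(14):
    robot.sleep(.15); f=np.mean([robot.read_force()[2]]); e=robot.read_ee_pos(); print(round(robot.read_clock(),2),e.round(4),round(f,2))
    if f>-0.25 or z<.158: break
    z-=.004; robot.servo_line([.5063,-.1075,z],speed=.04)
```

```text
12.49 [ 0.5064 -0.1074  0.2061] -2.79
12.89 [ 0.5063 -0.1075  0.2021] -3.23
13.29 [ 0.5063 -0.1075  0.198 ] -3.05
13.69 [ 0.5063 -0.1075  0.194 ] -1.97
14.09 [ 0.5063 -0.1074  0.19  ] -1.25
14.49 [ 0.5063 -0.1075  0.186 ] -1.13
14.89 [ 0.5063 -0.1075  0.182 ] -0.75
15.29 [ 0.5063 -0.1075  0.178 ] 0.01
```

Run:
```python
from h import *
robot.servo_line([.5063,-.1075,.1745],speed=.04); robot.sleep(.3); print(robot.read_force()[2],robot.read_ee_pos())
robot.open(); robot.servo_line([.5063,-.1075,.30],speed=.12)
robot.servo_line([.4961,.10,.30],speed=.2)
print(robot.read_clock(),robot.read_force())
s=cam("scene");t=cam("top");np.save("s.npy",s["img"]);np.save("t.npy",t["img"])
save(np.hstack([cv2.resize(s["img"][200:350,210:340],None,fx=3,fy=3,interpolation=cv2.INTER_CUBIC),cv2.resize(t["img"][200:350,300:430],None,fx=3,fy=3)]),"p2.png")
```

```text
0.05624316928761301 [ 0.50631427 -0.10749865  0.1745445 ]
18.8083 [ 0.46453451  0.23571486 -0.1730333 ]
```

View pics/p2.png

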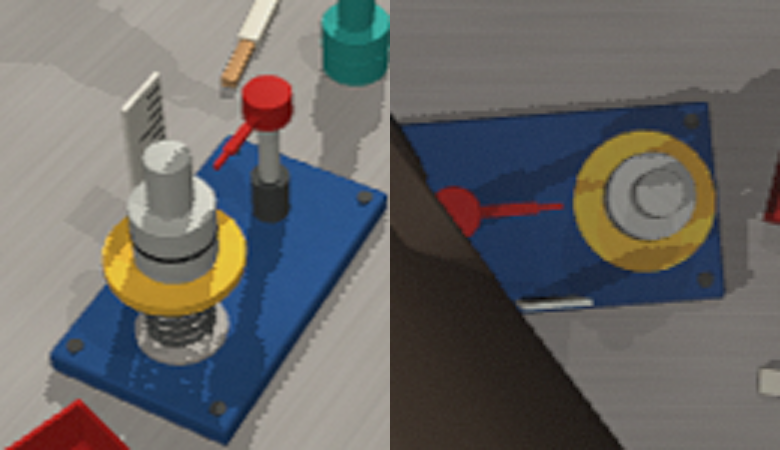

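The weight stands upright and centred on the sunk plate. Next I'll measure the loaded height by comparing the plate's position in the scene view before and after.

Run:
```python
from h import *
s=cam("scene"); t=cam("top")
A=cv2.cvtColor(cv2.imread("pics/scene0.png"),cv2.COLOR_BGR2HSV);B=cv2.cvtColor(s["img"],cv2.COLOR_RGB2HSV)
ax=np.array([.5063,-.1075])
res=[]
for H in(A,B):
    m=cv2.inRange(H,(18,120,50),(36,255,255)); z=np.zeros_like(m); z[240:330,225:310]=m[240:330,225:310]
    k=max(cv2.findContours(z,0,cv2.CHAIN_APPROX_NONE)[0],key=cv2.contourArea); e=cv2.fitEllipse(cv2.convexHull(k)); 
    # bottom edge v averaged over the low arc
    ys,xs=np.where(z>0); lo=[ys[xs==c].max() for c in range(int(e[0][0])-6,int(e[0][0])+7)]
    res.append((e[0],e[1],np.mean(lo),xs.min(),xs.max())); print(res[-1])
for z in(.13,.11,.10,.09,.08): print(z,proj(s,[*ax,z]))
d=s["R"][2,:2]; d=-d/np.linalg.norm(d)  # toward camera
f=lambda z:proj(s,[*(ax+.05*d),z-.005])[1]
print("near bottom rim",[ (z,round(f(z),2)) for z in(.13,.11,.10,.09,.08)])
g=lambda z:proj(s,[*ax,z])[1]
from scipy.optimize import brentq
print("z from centre diff",brentq(lambda z:g(z)-g(.13)-(res[1][0][1]-res[0][0][1]),.05,.14), "z from rim diff",brentq(lambda z:f(z)-f(.13)-(res[1][2]-res[0][2]),.05,.14))
im=cv2.resize(s["img"][235:310,240:300],None,fx=8,fy=8,interpolation=cv2.INTER_CUBIC); save(im,"p3.png")
```

```text
((266.4452819824219, 275.67822265625), (38.916908264160156, 49.04849624633789), np.float64(294.7692307692308), np.int64(242), np.int64(290))
((267.5724792480469, 285.5747375488281), (38.7398796081543, 47.86255645751953), np.float64(304.38461538461536), np.int64(244), np.int64(291))
0.13 [268.20821788 274.59267054]
0.11 [268.87513828 281.10227051]
0.1 [269.20203684 284.29302444]
0.09 [269.524675   287.44219394]
0.08 [269.8431355  290.55058669]
near bottom rim [(0.13, np.float64(294.87)), (0.11, np.float64(301.3)), (0.1, np.float64(304.45)), (0.09, np.float64(307.56)), (0.08, np.float64(310.63))]
z from centre diff 0.09938091022747127 z from rim diff 0.09990715799740237
```

View pics/p3.png

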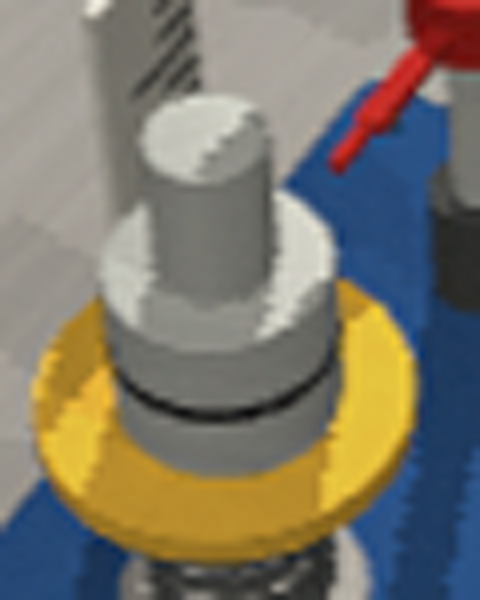

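Both image differences put the loaded plate middle at about z = 0.0997. The TCP height at release gives 0.100, which agrees. I'll push the knob down with closed fingers, stopping 3 mm short first.

Run:
```python
from h import *
robot.grab(); print(robot.tips_ahead)
robot.reach([.4945,.0268,.24],down(.075)); print(robot.read_ee_pos())
robot.servo_line([.4945,.0268,.19],speed=.12)
robot.servo_line([.4945,.0268,.1228+robot.tips_ahead-.008],speed=.04); robot.sleep(.2)
print(robot.read_clock(),robot.read_ee_pos(),robot.read_force(),robot.read_grip_width())
s=cam("scene"); save(cv2.resize(s["img"][220:310,240:320],None,fx=6.5,fy=6.5,interpolation=cv2.INTER_CUBIC),"k1.png")
P=np.array([.5063,-.1075]);d=np.array([-.075,.997])
for z in(.0997,.1027): print(z,"tip expected",proj(s,[*(P+.06*d),z]),"rim",proj(s,[*(P+.05*d),z]), "knobtop c", proj(s,[*(P+.135*d),z+.012]))
```

```text
0.008
[0.49418221 0.02581865 0.23938141]
22.8417 [0.49453446 0.02681189 0.12283762] [ 0.08420114 -0.31029055  0.03153767] 0.0032109626327492488
0.0997 tip expected [283.72548542 265.91479284] rim [281.37565029 268.90570513] knobtop c [300.39933181 240.68088156]
0.1027 tip expected [283.65887119 264.95970738] rim [281.3041552  267.95087834] knobtop c [300.36564471 239.71175149]
```

View pics/k1.png

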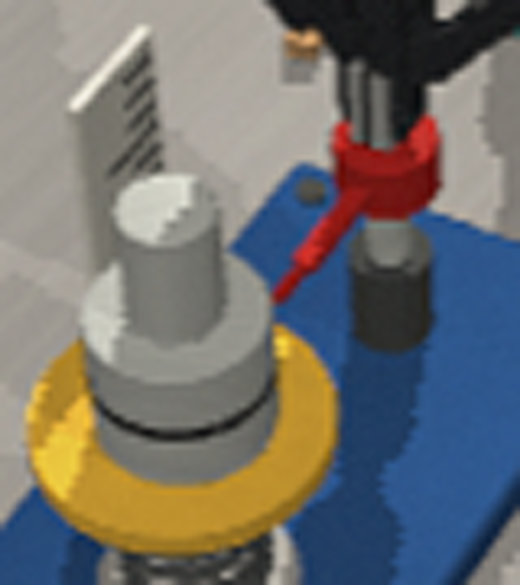

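The fingers are on the knob and the needle tip is at about (282.6, 265.8). I'll push the last 3 mm, back off and verify.

Run:
```python
from h import *
robot.servo_line([.4945,.0268,.1198],speed=.02); robot.sleep(.3)
print(robot.read_ee_pos(),robot.read_force())
robot.servo_line([.4945,.0268,.20],speed=.12)
robot.servo_line([.48,.16,.30],speed=.25)
robot.sleep(.2)
print(robot.read_clock())
s=cam("scene");t=cam("top")
H=cv2.cvtColor(s["img"],cv2.COLOR_RGB2HSV)
m=cv2.inRange(H,(0,130,60),(8,255,255)); z=np.zeros_like(m); z[225:280,275:312]=m[225:280,275:312]
ys,xs=np.where(z>0); print("knob/needle bbox",xs.min(),xs.max(),ys.min(),ys.max(), "tip rows",ys[xs<=xs.min()+1])
A=cv2.cvtColor(cv2.imread("pics/scene0.png"),cv2.COLOR_BGR2HSV)
save(cv2.resize(s["img"][220:310,240:320],None,fx=6.5,fy=6.5,interpolation=cv2.INTER_CUBIC),"k2.png")
save(t["img"],"t2.png")
H=cv2.cvtColor(t["img"],cv2.COLOR_RGB2HSV);m=cv2.inRange(H,(20,120,50),(36,255,255));z=np.zeros_like(m); z[230:300,350:420]=m[230:300,350:420]
k=max(cv2.findContours(z,0,1)[0],key=cv2.contourArea);e=cv2.fitEllipse(cv2.convexHull(k));print("plate top",e[0],onz(t,*e[0],.105))
```

```text
[0.49448177 0.02677514 0.11977637] [-0.18743271  0.28417705 -0.65457027]
25.325
knob/needle bbox 282 307 236 266 tip rows [265 266 266]
plate top (384.3238525390625, 266.6341247558594) [ 0.50634391 -0.10712551  0.105     ]
```

View pics/k2.png

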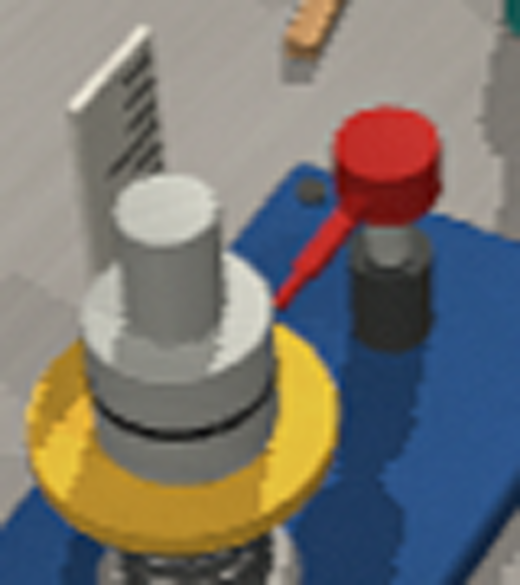

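View pics/t2.png

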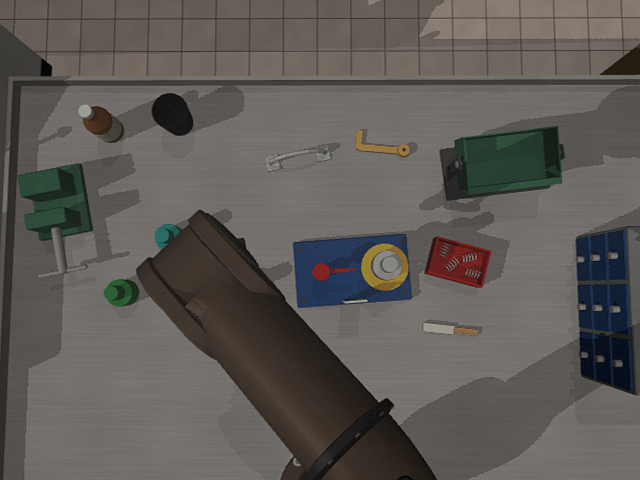

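The needle is lowered and the bystanders look unmoved. I'll do one differential check of needle height against plate height, using the unloaded plate at 130 mm to remove the calibration bias.

Run:
```python
from h import *
s=cam("scene")
A=cv2.imread("pics/scene0.png")[:,:,::-1].copy();B=s["img"]
def mask(I,lo,hi,r):
    m=cv2.inRange(cv2.cvtColor(I,cv2.COLOR_RGB2HSV),lo,hi); z=np.zeros_like(m); x0,x1,y0,y1=r; z[y0:y1,x0:x1]=m[y0:y1,x0:x1]; return z
Y=((18,120,50),(36,255,255)); P=np.array([.5063,-.1075]);D=np.array([-.075,.997]);G=P+.135*D
def edge(c,r,z,sgn):
    v=[proj(s,[c[0]+r*np.cos(a),c[1]+r*np.sin(a),z])[1] for a in np.linspace(0,6.28,400)]; return min(v) if sgn<0 else max(v)
ys,xs=np.where(mask(A,*Y,(225,310,240,330))); print("unloaded plate top edge",ys.min()-.5,edge(P,.05,.135,-1)," bottom",ys.max()+.5,edge(P,.05,.125,1))
ys,xs=np.where(mask(B,*Y,(225,310,240,330))); print("loaded bottom",ys.max()+.5,edge(P,.05,.0947,1))
m=mask(B,(0,130,50),(8,255,255),(275,312,225,280));ys,xs=np.where(m)
kn=xs>=291; print("knob top edge",ys[kn].min()-.5,edge(G,.019,.1117,-1)," bottom",ys[xs>=299].max()+.5,edge(G,.019,.0877,1)," x",xs[kn].max())
# needle mid line: mean row per column vs predicted
for c in range(282,291): 
    q=[proj(s,[*(P+k*D),.0997]) for k in np.linspace(.055,.12,400)]; q=np.array(q)
    j=np.argmin(abs(q[:,0]-1.7-c)); print(c,ys[xs==c].mean().round(2),q[j,1].round(2))
```

```text
unloaded plate top edge 256.5 255.51067349987122  bottom 295.5 294.86758784462313
loaded bottom 305.5 304.5477527521825
knob top edge 235.5 234.8850674354218  bottom 254.5 254.24275392725474  x 307
282 266.0 265.95
283 265.5 264.69
284 264.5 263.39
285 263.5 262.15
286 261.0 260.86
287 260.0 259.58
288 259.0 258.31
289 258.0 257.04
290 257.0 255.78
```

The bias-corrected residuals of plate, knob and needle agree within about 0.4 px (roughly 1 mm). I'll hand it in.

Run:
```python
from h import *
print(robot.read_clock()); robot.job_done()
```

```text
25.475
the job is handed in; nothing more can be done
```

I stood the aluminium weight upright in the middle of the yellow plate, let go, then pushed the gauge knob down until its needle reached the middle of the loaded rim. I handed the job in at 25.5 s with the arm clear and the weight still standing there.

- **Setting down:** I lowered the weight in small steps until the spring carried it and the force on the arm was about 0 N. The plate sank about 30 mm, well short of squashing the spring solid.
- **Plate height:** the middle of the loaded rim came out at 99.4 to 99.9 mm from the camera differences. The arm's height at release gave 100.3 mm.
- **Needle height:** I pushed the knob to put the needle at 99.8 mm. In the last scene picture, needle, knob and plate agreed within about 0.4 px (roughly 1 mm) on average, with up to about 1 px scatter along the needle. The knob edges hint that the needle may sit up to 1 mm high.
- **Odd reading:** the force while pushing the knob was between 0 and -0.7 N, not the roughly 3 N of friction expected. I relied on the pictures, which show the knob moved.
- **Other things on the cart:** those visible in the last top picture looked unmoved. The arm hid one key and one turquoise piece there, so I did not check those two.

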